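Sort handwheel units by bearing drag

TASK

Spin the wheel of each of the three handwheel units briskly by its knob, one way round: a free-running wheel coasts on, and must have gone at least half a turn from where it began; a binding one drags and stops where you leave it, and need only be tried through a quarter turn. Then stand every free-running unit upright in the divided ready tray, one to a bay, and every binding one upright in the undivided repair tray. Do not drop or tip a unit, and leave the bottle, tin, offcut, tape measure and cup where they are.

Things in the scene. Friction and masses are not known exactly. Their poses are not given: they have to be found in the camera images.
- unit_a_center (a point): Handwheel unit, loose, 82 mm tall, 0.65 to 1 kg; all look alike. Grey flange 66 x 66 x 10 mm and round bearing block; above it, 34 to 46 mm up, a solid wheel 96 mm in diameter turning about the vertical; through it a fixed round steel spindle, 22 mm in diameter, 46 to 82 mm up: carry the unit by it. Point: on the axis, 41 mm above the underside; z up.
- knob_a (a point): Black crank knob on the wheel of unit_a: upright cylinder 14 mm in diameter, from 46 to 74 mm above the unit's underside, its axis 38 mm from the wheel's axis. The point is half-way up the knob; it turns with the wheel.
- wheel_a (a joint): Angle of the wheel of unit_a against its base, rad, 0 at the start, growing counter-clockwise seen from above; it counts on past a full turn. The wheel either runs freely (drag about 0.0005 Nm: pushed at 3 rad/s or more it coasts on over 1.5 rad after the finger leaves) or binds (about 0.03 Nm: it stops at once where it is left, and jams at 2.4 rad either way).
- unit_b_center (a point): Handwheel unit, loose, 82 mm tall, 0.65 to 1 kg; all look alike. Grey flange 66 x 66 x 10 mm and round bearing block; above it, 34 to 46 mm up, a solid wheel 96 mm in diameter turning about the vertical; through it a fixed round steel spindle, 22 mm in diameter, 46 to 82 mm up: carry the unit by it. Point: on the axis, 41 mm above the underside; z up.
- knob_b (a point): Black crank knob on the wheel of unit_b: upright cylinder 14 mm in diameter, from 46 to 74 mm above the unit's underside, its axis 38 mm from the wheel's axis. The point is half-way up the knob; it turns with the wheel.
- wheel_b (a joint): Angle of the wheel of unit_b against its base, rad, 0 at the start, growing counter-clockwise seen from above; it counts on past a full turn. The wheel either runs freely (drag about 0.0005 Nm: pushed at 3 rad/s or more it coasts on over 1.5 rad after the finger leaves) or binds (about 0.03 Nm: it stops at once where it is left, and jams at 2.4 rad either way).
- unit_c_center (a point): Handwheel unit, loose, 82 mm tall, 0.65 to 1 kg; all look alike. Grey flange 66 x 66 x 10 mm and round bearing block; above it, 34 to 46 mm up, a solid wheel 96 mm in diameter turning about the vertical; through it a fixed round steel spindle, 22 mm in diameter, 46 to 82 mm up: carry the unit by it. Point: on the axis, 41 mm above the underside; z up.
- knob_c (a point): Black crank knob on the wheel of unit_c: upright cylinder 14 mm in diameter, from 46 to 74 mm above the unit's underside, its axis 38 mm from the wheel's axis. The point is half-way up the knob; it turns with the wheel.
- wheel_c (a joint): Angle of the wheel of unit_c against its base, rad, 0 at the start, growing counter-clockwise seen from above; it counts on past a full turn. The wheel either runs freely (drag about 0.0005 Nm: pushed at 3 rad/s or more it coasts on over 1.5 rad after the finger leaves) or binds (about 0.03 Nm: it stops at once where it is left, and jams at 2.4 rad either way).
- ready_tray: Plywood tray, 250 mm along its x by 135 mm along its y, walls 6 mm thick and 22 mm high, floor 5 mm thick, fixed to the bench. Has one dividing wall, 6 mm thick, across its middle (at x = 0), making two bays of 116 x 123 mm, one unit to a bay, centred 61 mm either side of the middle along x. For free-running units. Origin: centre of the underside; z up.
- repair_tray: Plywood tray, 250 mm along its x by 135 mm along its y, walls 6 mm thick and 22 mm high, floor 5 mm thick, fixed to the bench. Undivided; room for two units side by side, 61 mm either side of the middle along x. For binding units. Origin: centre of the underside; z up.
- glue_center (a point): White glue bottle, 58 mm in diameter, 160 mm tall, upright among the units; bystander, leave alone. The point is at its centre, half-way up.
- tin_center (a point): Round tin, 68 mm in diameter, 60 mm tall; bystander, leave alone. The point is at its centre, half-way up.
- offcut_center (a point): Wooden offcut 90 x 40 x 28 mm lying flat, 90 along its x; bystander, leave alone. The point is at its centre, half-way up.
- tape_center (a point): Tape measure, 62 x 36 x 60 mm; bystander, leave alone. The point is at its centre, half-way up.
- mug_center (a point): Cup, 76 mm in diameter, 90 mm tall; bystander, leave alone. The point is at its centre, half-way up.

How it is judged (in metres and radians):
At the end, for the whole second after the job is handed in: Free-running units (wheels net-turned over 2.8 rad) are in the ready tray, binding ones (over 1.2 rad) in the repair tray, on its floor (centre under 55 mm high, within 100 mm along and 45 mm across of the tray's middle), upright within 0.1 rad, at rest (((x of unit_a_center in the frame of repair_tray between -0.1 and 0.1 m and y of unit_a_center in the frame of repair_tray between -0.045 and 0.045 m and height (world z) of each of unit_a_center, unit_b_center, unit_c_center below 0.055 m and angle between each of unit_a_center, unit_b_center, unit_c_center's own z axis and vertical below 0.1 rad and linear speed of each of unit_a, unit_b, unit_c below 0.03 m/s and (value of joint wheel_a above 1.2 rad or value of joint wheel_a below -1.2 rad) and x of unit_b_center in the frame of ready_tray between -0.1 and 0.1 m and y of unit_b_center in the frame of ready_tray between -0.045 and 0.045 m and (value of joint wheel_b above 2.8 rad or value of joint wheel_b below -2.8 rad) and x of unit_c_center in the frame of ready_tray between -0.1 and 0.1 m and y of unit_c_center in the frame of ready_tray between -0.045 and 0.045 m and (value of joint wheel_c above 2.8 rad or value of joint wheel_c below -2.8 rad)) or (x of unit_a_center in the frame of ready_tray between -0.1 and 0.1 m and y of unit_a_center in the frame of ready_tray between -0.045 and 0.045 m and height (world z) of each of unit_a_center, unit_b_center, unit_c_center below 0.055 m and angle between each of unit_a_center, unit_b_center, unit_c_center's own z axis and vertical below 0.1 rad and linear speed of each of unit_a, unit_b, unit_c below 0.03 m/s and (value of joint wheel_a above 2.8 rad or value of joint wheel_a below -2.8 rad) and x of unit_b_center in the frame of repair_tray between -0.1 and 0.1 m and y of unit_b_center in the frame of repair_tray between -0.045 and 0.045 m and (value of joint wheel_b above 1.2 rad or value of joint wheel_b below -1.2 rad) and x of unit_c_center in the frame of ready_tray between -0.1 and 0.1 m and y of unit_c_center in the frame of ready_tray between -0.045 and 0.045 m and (value of joint wheel_c above 2.8 rad or value of joint wheel_c below -2.8 rad)) or (x of unit_a_center in the frame of ready_tray between -0.1 and 0.1 m and y of unit_a_center in the frame of ready_tray between -0.045 and 0.045 m and height (world z) of each of unit_a_center, unit_b_center, unit_c_center below 0.055 m and angle between each of unit_a_center, unit_b_center, unit_c_center's own z axis and vertical below 0.1 rad and linear speed of each of unit_a, unit_b, unit_c below 0.03 m/s and (value of joint wheel_a above 2.8 rad or value of joint wheel_a below -2.8 rad) and x of unit_b_center in the frame of ready_tray between -0.1 and 0.1 m and y of unit_b_center in the frame of ready_tray between -0.045 and 0.045 m and (value of joint wheel_b above 2.8 rad or value of joint wheel_b below -2.8 rad) and x of unit_c_center in the frame of repair_tray between -0.1 and 0.1 m and y of unit_c_center in the frame of repair_tray between -0.045 and 0.045 m and (value of joint wheel_c above 1.2 rad or value of joint wheel_c below -1.2 rad)))); the robot touches nothing.
It fails at once if the bottle, tin, offcut, tape measure or cup is disturbed (moved more than 30 mm) (distance of any of glue_center, tin_center, offcut_center, tape_center, mug_center from where it was at the start of the episode above 0.03 m).
It fails at once if a unit is tipped by more than 35 degrees (angle between any of unit_a_center, unit_b_center, unit_c_center's own z axis and vertical above 0.6 rad).
It fails at once if a unit is dropped (in free fall with its underside more than 37 mm above the bench) ((height (world z) of unit_a_center above 0.078 m and contact force between unit_a and anything else below 0.05 N) or (height (world z) of unit_b_center above 0.078 m and contact force between unit_b and anything else below 0.05 N) or (height (world z) of unit_c_center above 0.078 m and contact force between unit_c and anything else below 0.05 N)).
It also fails if it takes over 72 s, if anything falls off the work surface, if the arm or the gripper's body presses on something with over 40 N, if the wrist force passes 120 N, or if a joint passes its speed limit or range.

ROBOT

A 7-joint arm with a two-finger parallel gripper is mounted at the origin on the work surface. World frame = base frame: x ahead of the robot, y to its left, z up, the work surface at z = 0. Lengths are in mm, angles in degrees, forces in N, time in s.
With the tool pointing down it reaches from about 425 to 875 mm from the base axis. Payload 4.7 kg.
Tool frame: the origin (TCP) lies on the centre line of the jaws, within the pads' length; the fingertips stand 14 mm ahead of it and the grasp point (between the pads) lies 5 mm behind it; z points along the fingers, y is the direction in which the jaws open and shut (so a half turn about z gives the same grasp; the last joint's range is limited). The gripper opens to 87 mm and grips with 3 to 60 N. Pads are 19 mm wide; open, the fingers measure 117 mm over their backs; the gripper's body (75 mm by 190 mm) begins 51 mm behind the grasp point.
Start: joints at [74.204, 18.392, -4.016, 83.108, 1.295, 78.541, -3.26], TCP at [185.724, -622.921, 236.587] pointing down, gripper open.
Joint ranges: [-163.93, 163.93], [-17.29, 119.83], [-79.2, 71.16], [3.27, 140.29], [-89.18, 269.18], [5.43, 117.66], [-154.24, 154.24]. Speed limits (degrees/s): [147.25, 147.25, 180, 180, 180, 180, 180].

INTERFACE

Orientations are given as [roll, pitch, yaw] about the fixed x, y, z axes, in that order (R = Rz(yaw) Ry(pitch) Rx(roll)).
In Python, from station import r gives the robot as it stands.
- The arm moves only by the shell command python3 -m inch 'ROWS' [FORCE]. ROWS is JSON, a list of rows, each a list of 3 entries, a list of its own where there are three numbers: the turn, a rotation vector about the tool's x, y, z in degrees, then the shift along the tool's x, y, z in cm, then the opening in per cent of the stroke, from 0 (shut) to 100 (fully open). A call has exactly 8 rows; each row shifts and turns the commanded pose from where the row before left it, along the tool's axes as they then stand; what a row does not reach is not made up. A row lasts 1/10 s, in which the tool goes at most 50 mm and 8.59 degrees, less where a joint would pass 70% of its speed; a pose out of reach is approached as far as the arm can. A call with a gripper value outside its range is refused whole. The fingers move at their own pace and stop on an object; FORCE is the grip in N (left out, the last holds). Time passes only in rows, so rows that do not move let the fingers close, or fill a call up. It gives the time, the measured TCP pose, the force and the opening at its end, in the units of the state.
- r.get_obs(): the state, without advancing time (a new reading comes with each control period).
- r.grab_frame(name): name is "side" or "top" or "wrist"; returns a dict with "pixels" (400x640x3 uint8, red, green, blue), "z_map" (400x640 float32, mm along the optical axis (not along the pixel's ray), 0 where there is no reading), "K" (3x3 intrinsics, pixels), "dist" ([k1, k2, p1, p2, k3] as OpenCV has them; the pictures are not rectified), "rvec" (rotation vector, rad) and "tvec" (3), from world to camera coordinates, as OpenCV has them. Camera axes: x right, y down, z forward; pixel columns grow to the right and rows downward; lengths in mm; the calibration is good to about 2 mm. A picture is of the moment at which its call begins.
- r.sign_off(): hands the job in, once; it reports no verdict.
The state is a dict: "time": time; "joint_pos": joint angles; "joint_velocities": joint speeds; "effort": joint torques, N m; "tcp_pos": TCP position; "orientation": TCP orientation; "wrist_force": force on the tool from outside, world axes, zero at the start; "wrist_torque": the same for the moment, N m; "opening": finger opening in mm.
Only numpy, scipy, OpenCV 4.12 (cv2) and the standard library are available. Lean on these libraries where they do the work, as an engineer would, in place of code of your own. Each camera call takes 0.05 s, during which the arm holds its last target. There are 200 camera calls.

## Working session

There is one attempt and no reset: what is moved stays moved. The work goes in short steps, Python scripts to look and compute and a shell command to move; the robot and the scene stay as the last step left them, time stands still between calls to the robot, and variables do not carry over. Pictures are saved under pics/ and viewed, about 8 in all and at most 12, crops included, and the job is handed in when it is done.

```bash
mkdir -p pics; ls; cat > h.py <<'E'
import numpy as np, cv2
from station import r
from scipy.spatial.transform import Rotation as Ro
def grab(n):
    f=r.grab_frame(n); return f
def points(f):
    h,w=f["z_map"].shape
    u,v=np.meshgrid(np.arange(w),np.arange(h))
    p=cv2.undistortPoints(np.stack([u,v],-1).reshape(-1,1,2).astype(np.float64),f["K"],f["dist"]).reshape(h,w,2)
    z=f["z_map"][...,None]
    c=np.concatenate([p*z,z],-1)
    R=cv2.Rodrigues(np.array(f["rvec"],float))[0]
    return (c-np.array(f["tvec"]).reshape(3))@R   # R^T (c-t)
def save(f,n): cv2.imwrite("pics/"+n+".png",f["pixels"][...,::-1])
E
python3 - <<'E'
from h import *
print(r.get_obs())
for n in("top","side"):
    f=grab(n); save(f,n+"0"); np.savez("pics/"+n+"0.npz",**f)
E
```

```text
pics
{'time': 0.0, 'joint_pos': array([74.20364196, 18.43951094, -4.01519099, 83.17419164,  1.29575247,
       78.53959677, -3.26137327]), 'joint_velocities': array([ 0.0308118 ,  0.0340478 , -0.05611602, -0.02208832,  0.04296926,
        0.05381824,  0.01027926]), 'effort': array([ 2.54033494e-04, -4.91289926e+01, -4.03766893e-01, -3.12532067e+01,
       -6.41038315e-02,  4.36805247e-02,  1.26536056e-04]), 'tcp_pos': array([ 185.54134399, -622.4192531 ,  235.46254133]), 'orientation': array([-1.79891982e+02,  6.49831690e-03,  1.66045519e+01]), 'wrist_force': array([ 0.37579094, -0.35478591, -0.02759566]), 'wrist_torque': array([ 0.00206397,  0.02845084, -0.00798866]), 'opening': 86.94167128643548}
```

View pics/top0.png

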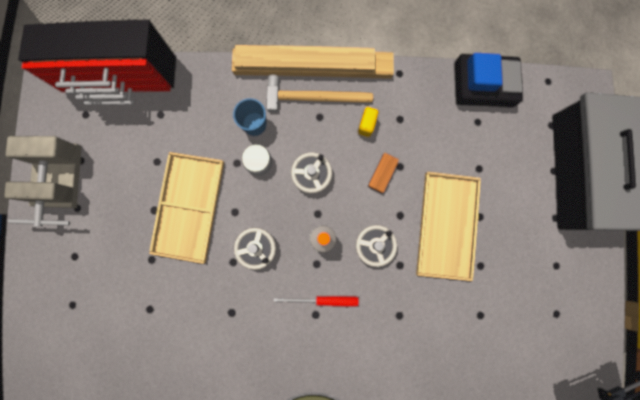

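View pics/side0.png

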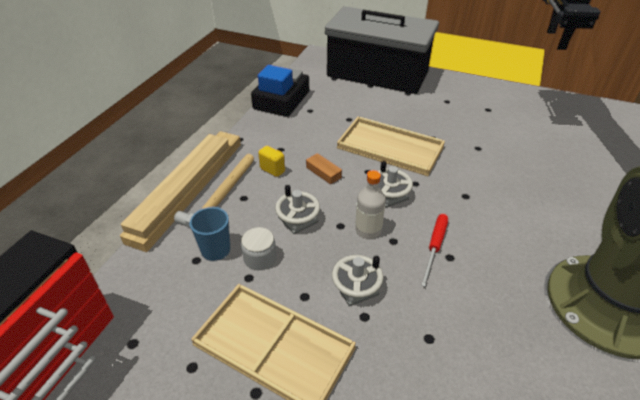

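The top view shows the three units at about (312,173), (255,249) and (377,246), with knobs at (320,156), (264,258) and (388,236). The bottle cap is at (322,239), the tin at (256,158), the ready tray around (187,208) and the repair tray around (449,226). The side view agrees with this.

```bash
cat >> h.py <<'E'
def ray(f,u,v,z):
    R=cv2.Rodrigues(np.array(f["rvec"],float))[0]; t=np.array(f["tvec"]).reshape(3)
    p=cv2.undistortPoints(np.array([[[u,v]]],float),f["K"],f["dist"]).reshape(2)
    C=-R.T@t; d=R.T@np.array([p[0],p[1],1.]); return C+d*(z-C[2])/d[2]
def units(f):
    """units from depth: spindle tops (z 76..86), knobs (black, z 60..78)"""
    P=points(f); Z=P[...,2]; px=f["pixels"].astype(int)
    ok=f["z_map"]>0
    out=[]
    for name,m in (("rim",ok&(Z>38)&(Z<52)&(px.min(-1)>120)),("spin",ok&(Z>74)&(Z<90)&(px.min(-1)>70)),("knob",ok&(Z>50)&(Z<82)&(px.max(-1)<60))):
        n,l,s,c=cv2.connectedComponentsWithStats(m.astype(np.uint8))
        for i in range(1,n):
            if s[i,4]>=6:
                q=P[l==i]; out.append((name,s[i,4],c[i].round(1),((q.min(0)+q.max(0))/2).round(0),q.mean(0).round(0),np.ptp(q,0).round(0)))
    return out
E
python3 - <<'E'
from h import *
f=dict(np.load("pics/top0.npz"))
R=cv2.Rodrigues(f["rvec"])[0]; print("cam",-R.T@f["tvec"].reshape(3))
for o in units(f): print(*o)
P=points(f)
for n,u,v in(("glue",322,239),("tin",256,158),("mug",250,116),("off",384,173),("tape",369,121)): print(n,P[v,u].round(0))
# trays: wood colour mask
hsv=cv2.cvtColor(f["pixels"],cv2.COLOR_RGB2HSV)
m=((hsv[...,0]>10)&(hsv[...,0]<28)&(hsv[...,1]>60)&(hsv[...,2]>120)).astype(np.uint8)
m=cv2.morphologyEx(m,cv2.MORPH_CLOSE,np.ones((5,5)))
n,l,s,c=cv2.connectedComponentsWithStats(m)
for i in range(1,n):
    if s[i,4]>1500:
        q=np.argwhere(l==i)[:,::-1]
        cs=cv2.boxPoints(cv2.minAreaRect(q.astype(np.float32)))
        w=np.array([ray(f,u,v,15)[:2] for u,v in cs]);print("tray",c[i],w.round(0).tolist(),w.mean(0).round(0))
E
```

```text
cam [ 471.86666993    8.12624718 1065.18592926]
rim 16 [ 86.5 102.1] [798. 576.  42.] [797. 576.  42.] [ 7. 14.  6.]
rim 75 [116.4 102.1] [797. 499.  43.] [797. 498.  42.] [ 6. 74.  9.]
rim 6 [269.  154.5] [671. 116.  49.] [671. 116.  49.] [13.  1.  4.]
rim 786 [310.5 172.8] [633.  17.  45.] [631.  18.  44.] [95. 94. 13.]
rim 13 [246.5 167.7] [640. 166.  48.] [639. 167.  49.] [19. 20.  7.]
rim 815 [375.1 246. ] [ 465. -137.   45.] [ 464. -135.   44.] [95. 93. 14.]
rim 794 [253.1 246.7] [454. 143.  45.] [456. 146.  44.] [96. 95. 13.]
rim 32 [261.8 255.7] [436. 125.  43.] [436. 125.  44.] [14. 14.  9.]
spin 6 [507.   75.2] [ 877. -451.   75.] [ 878. -451.   75.] [ 8. 10.  2.]
spin 283 [103.8  95.3] [811. 519.  84.] [800. 511.  85.] [ 40. 128.  13.]
spin 8 [81.5 87.5] [820. 570.  85.] [820. 570.  84.] [3. 7. 5.]
spin 10 [242.3 100.4] [787. 177.  88.] [788. 178.  88.] [ 7. 11.  4.]
spin 33 [255.3 100.9] [784. 150.  88.] [787. 148.  88.] [21. 40.  4.]
spin 15 [234.1 117.7] [749. 195.  85.] [747. 195.  87.] [20.  7.  9.]
spin 9 [264.7 115.1] [754. 126.  87.] [755. 125.  87.] [11.  3.  6.]

[... 1171 characters left out ...]
  -4.  73.] [662.  -4.  73.] [7. 2. 5.]
knob 65 [ 66.6 195.2] [566. 595.  64.] [564. 595.  61.] [30.  6. 27.]
knob 11 [388.5 233.6] [ 493. -160.   74.] [ 492. -160.   74.] [7. 7. 4.]
knob 11 [265.3 260.3] [428. 114.  73.] [427. 114.  73.] [5. 9. 4.]
glue [477. -10. 156.]
tin [660. 145.  58.]
mug [776. 171.   5.]
off [ 637. -157.   28.]
tape [ 755. -116.   58.]
tray [312.4009009   57.34499205] [[888.0, 223.0], [963.0, 226.0], [963.0, -184.0], [888.0, -182.0]] [925.  21.]
tray [185.87864158 207.28866323] [[431.0, 403.0], [686.0, 369.0], [663.0, 229.0], [411.0, 265.0]] [548. 317.]
tray [448.55490945 226.35005815] [[393.0, -236.0], [647.0, -259.0], [639.0, -403.0], [382.0, -376.0]] [ 515. -318.]
```

Checks on the measurements:
- The knobs come out 37 to 39 mm from their axes, and the tops at 80 mm.
- The trays measure about 255 x 140 mm.
- The units are U2 (465,-137), U1 (633,17) and U3 (454,143).

Plan: swing to U2 with the jaws shut, turning to yaw 90. There tool x is world y, tool y is world x and tool z is down.

```bash
python3 -m inch '[[[0,0,-6.2],[4.6,-1.4,0],0],[[0,0,-6.2],[4.6,-1.4,0],0],[[0,0,-6.2],[4.6,-1.4,0],0],[[0,0,-6.2],[4.6,-1.4,0],0],[[0,0,-6.2],[4.6,-1.4,0],0],[[0,0,-6.2],[4.6,-1.4,0],0],[[0,0,-6.2],[4.6,-1.4,0],0],[[0,0,-6.2],[4.6,-1.4,0],0]]' 20; python3 -c "
from h import *
o=r.get_obs();print(o['joint_pos'])"
```

```text
time: 0.9
tcp_pos: [399.2, -314.3, 236.1]
orientation: [-180.0, -0.0, 66.5]
wrist_force: [1.2, -0.6, 0.6]
opening: 31.0
[ 57.15215902   2.09949818 -22.34040263 102.2836284    0.80599972
  75.79813554  11.13899112]
```

```bash
python3 -m inch '[[[0,0,-7.93],[4,0,0],0],[[0,0,-7.93],[4,0,0],0],[[0,0,-7.93],[4,0,0],0],[[0,0,0],[3.2,3.9,0],0],[[0,0,0],[3.2,3.9,0],0],[[0,0,0],[0,0,4],0],[[0,0,0],[0,0,4],0],[[0,0,0],[0,0,0],0]]' 20; python3 -c "
from h import *
o=r.get_obs();print(o['joint_pos'])"
```

```text
time: 1.7
tcp_pos: [504.2, -137.2, 151.1]
orientation: [-179.4, -0.2, 90.1]
wrist_force: [0.3, 0.0, -0.4]
opening: 0.5
[ 44.20338709   9.32408944 -34.47732145 105.86603587   5.58723387
  67.15588862   7.90116264]
```

```bash
python3 -m inch '[[[0,0,0],[0.3,0,4],0],[[0,0,0],[0.3,0,4],0],[[0,0,0],[0,0,0],0],[[0,0,0],[0,0,0],0],[[0,0,0],[0,0,0],0],[[0,0,0],[0,0,0],0],[[0,0,0],[0,0,0],0],[[0,0,0],[0,0,0],0]]' 20; python3 - <<'E'
from h import *
o=r.get_obs();print(o['tcp_pos'],o['orientation'])
f=grab("wrist"); save(f,"w1")
E
```

```text
time: 2.5
tcp_pos: [508.8, -132.8, 77.5]
orientation: [179.9, 0.1, 90.0]
wrist_force: [0.2, 0.2, 0.6]
opening: 0.3
[ 508.80763634 -132.75022549   77.48858706] [1.79924600e+02 5.00096696e-02 8.99823175e+01]
```

View pics/w1.png

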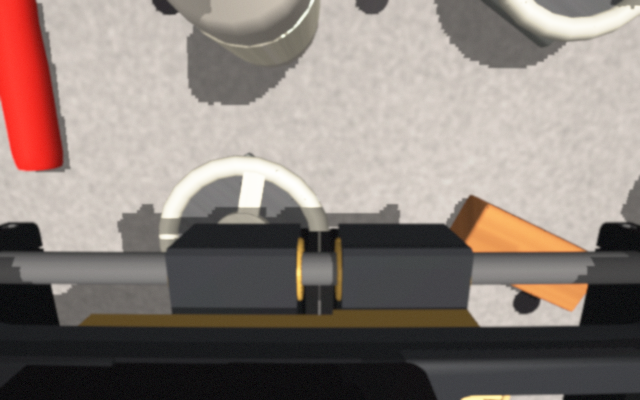

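The wrist view shows the shut fingers beside U2's wheel, with the hub near (240,220) and the knob hidden behind the fingers. I correct by a few mm and push clockwise.

```bash
python3 -m inch '[[[0,0,0],[0.1,-0.4,0.8],0],[[0,0,0],[-1.0,0,0],0],[[0,0,0],[-1.46,-0.45,0],0],[[0,0,0],[-1.44,-1.3,0],0],[[0,0,0],[-0.66,-1.82,0],0],[[0,0,0],[0.27,-1.92,0],0],[[0,0,0],[0.4,-0.75,0],0],[[0,0,0],[0,0,-5],0]]' 20; cat >> h.py <<'E'
def near(c,f=None,R=60):
    """unit near c seen from top: rim centre and knob angle from black pixels on the z=74 plane"""
    f=f or grab("top"); P=points(f); Z=P[...,2]; px=f["pixels"].astype(int); D=np.hypot(P[...,0]-c[0],P[...,1]-c[1])
    a=P[(D<R)&(Z>38)&(Z<52)&(px.min(-1)>110)]; s=P[(D<25)&(Z>76)&(Z<90)&(px.min(-1)>70)]
    k=P[(D<R)&(D>20)&(Z>60)&(Z<84)&(px.max(-1)<60)]
    cc=(a.min(0)+a.max(0))/2 if len(a) else None
    out=[r.get_obs()["time"], None if cc is None else (cc.round(0),np.ptp(a,0).round(0)), s.mean(0).round(0) if len(s) else None]
    if len(k): out+=[k.mean(0).round(0),len(k),np.degrees(np.arctan2(*(k.mean(0)-np.r_[c,0])[[1,0]])).round(0)]
    print(*out)
E
python3 - <<'E'
from h import *
for i in range(2):
    f=grab("top"); near((465,-137),f)
save(f,"t1")
E
```

```text
time: 3.35
tcp_pos: [436.0, -168.6, 113.4]
orientation: [-179.3, -0.4, 90.0]
wrist_force: [1.0, -0.8, 0.1]
opening: 0.2
3.4 (array([ 465., -130.,   45.]), array([95., 79., 14.])) [ 466. -136.   82.] [ 450. -103.   74.] 6 114.0
3.45 (array([ 465., -131.,   45.]), array([95., 81., 13.])) [ 465. -137.   81.] [460. -99.  74.] 6 97.0
```

View pics/t1.png

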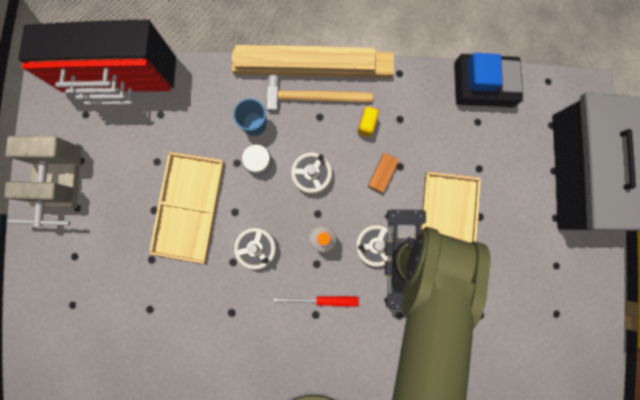

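U2 is free-running: its knob moved about 17 degrees in 0.05 s, and it has turned about 3.6 rad clockwise. The picture shows the arm clear of the bottle at (322,239). U1 is next.

```bash
python3 -m inch '[[[0,0,0],[1.5,2,-3],0],[[0,0,0],[2.7,3.8,0],0],[[0,0,0],[2.7,3.8,0],0],[[0,0,0],[2.7,3.8,0],0],[[0,0,0],[2.7,3.8,0],0],[[0,0,0],[2.2,3,1],0],[[0,0,0],[0,0,4],0],[[0,0,0],[0,0,0],0]]' 20; python3 -m inch '[[[0,0,0],[0,0,1],0],[[0,0,0],[0,0,0],0],[[0,0,0],[0,0,0],0],[[0,0,0],[0,0,0],0],[[0,0,0],[0,0,0],0],[[0,0,0],[0,0,0],0],[[0,0,0],[0,0,0],0],[[0,0,0],[0,0,0],0]]'
```

```text
time: 4.25
tcp_pos: [640.9, -24.0, 92.8]
orientation: [-179.5, -0.1, 90.1]
wrist_force: [-1.5, 0.2, -1.1]
opening: 0.6
time: 5.05
tcp_pos: [644.0, -25.4, 88.7]
orientation: [180.0, 0.0, 90.0]
wrist_force: [-0.4, 0.1, 1.5]
opening: 0.9
```

```bash
python3 -m inch '[[[0,0,0],[0.2,-0.6,1.9],0],[[0,0,0],[0.24,0.94,0],0],[[0,0,0],[0.8,1.3,0],0],[[0,0,0],[1.63,1.05,0],0],[[0,0,0],[1.93,0.17,0],0],[[0,0,0],[1.78,-0.76,0],0],[[0,0,0],[0.6,-0.57,0],0],[[0,0,0],[0,0,-5],0]]' 20; python3 - <<'E'
from h import *
for i in range(3): f=grab("top"); near((633,17),f)
save(f,"t2")
E
```

```text
time: 5.85
tcp_pos: [653.2, 47.5, 113.1]
orientation: [-179.2, 0.0, 90.2]
wrist_force: [0.5, -1.8, -0.3]
opening: 0.5
5.9 None None
5.95 None None
6.0 None None
```

View pics/t2.png

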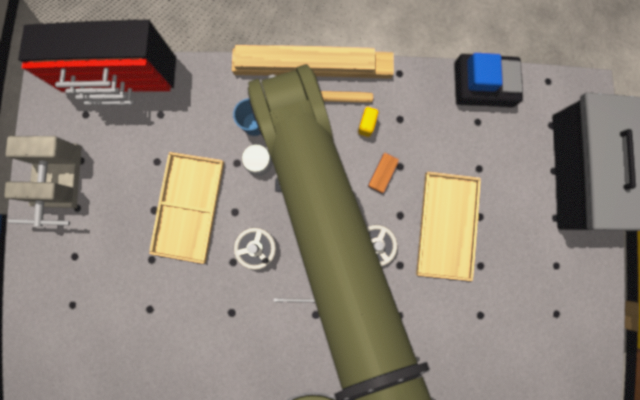

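The arm hides U1, so I check it later. On to U3.

```bash
python3 -m inch '[[[0,0,0],[1,-2.5,-4],0],[[0,0,0],[1.6,-4.2,0],0],[[0,0,0],[1.6,-4.2,0],0],[[0,0,0],[1.6,-4.2,0],0],[[0,0,0],[1.6,-4.2,0],0],[[0,0,0],[1.6,-4.2,0],0],[[0,0,0],[0,0,4],0],[[0,0,0],[0,0,0],0]]' 20; python3 - <<'E'
from h import *
for i in range(2): f=grab("top"); near((633,17),f); near((465,-137),f)
print(r.get_obs()["tcp_pos"])
E
```

```text
time: 6.8
tcp_pos: [420.6, 134.9, 117.2]
orientation: [-179.8, 0.3, 90.1]
wrist_force: [-0.8, -1.3, -0.4]
opening: 0.7
6.85 (array([633.,  16.,  44.]), array([95., 96., 13.])) [633.  16.  81.] [631.  53.  71.] 7 94.0
6.85 (array([ 465., -137.,   45.]), array([95., 93., 14.])) [ 465. -137.   82.] [460. -99.  73.] 7 97.0
6.9 (array([634.,  16.,  45.]), array([95., 96., 13.])) [633.  16.  82.] [630.  53.  73.] 6 94.0
6.9 (array([ 465., -137.,   44.]), array([95., 94., 13.])) [ 465. -137.   82.] [460. -99.  74.] 6 97.0
[423.77088171 135.76321218 119.29672117]
```

U1's knob rests at 94 degrees, right where the finger left it, so it appears to bind (2.27 rad). U2 rests at 97 degrees. Now U3.

```bash
python3 -m inch '[[[0,0,0],[0.6,-1,2],0],[[0,0,0],[0,0,2.5],0],[[0,0,0],[0,0,0],0],[[0,0,0],[0,0,0],0],[[0,0,0],[0,0,0],0],[[0,0,0],[0,0,0],0],[[0,0,0],[0,0,0],0],[[0,0,0],[0,0,0],0]]' 20
```

```text
time: 7.7
tcp_pos: [414.6, 142.5, 75.0]
orientation: [180.0, 0.0, 90.0]
wrist_force: [-0.1, -0.2, -0.8]
opening: 0.7
```

```bash
python3 -m inch '[[[0,0,0],[0,0,0.5],0],[[0,0,0],[-0.96,0.15,0],0],[[0,0,0],[-1.36,0.7,0],0],[[0,0,0],[-1.19,1.52,0],0],[[0,0,0],[-0.34,1.91,0],0],[[0,0,0],[0.6,1.84,0],0],[[0,0,0],[0.4,0.5,0],0],[[0,0,0],[0,0,-5],0]]' 20; python3 - <<'E'
from h import *
for i in range(3): f=grab("top"); near((454,143),f)
near((633,17),f)
E
```

```text
time: 8.5
tcp_pos: [475.7, 112.9, 114.1]
orientation: [-179.2, -0.1, 90.0]
wrist_force: [1.0, -1.0, 0.6]
opening: 0.5
8.55 None None
8.6 None None
8.65 None None
8.65 (array([634.,  16.,  45.]), array([95., 96., 14.])) [633.  16.  81.] [630.  53.  72.] 7 94.0
```

```bash
python3 -m inch '[[[0,0,0],[-1,2,-2],60],[[0,0,0],[-2.2,3.6,0],60],[[0,0,0],[-2.2,3.6,0],60],[[0,0,0],[-2.2,3.6,0],60],[[0,0,0],[-2,2.7,0],60],[[0,0,0],[0,0,0],60],[[0,0,0],[0,0,0],60],[[0,0,0],[0,0,0],60]]' 60; python3 - <<'E'
from h import *
for i in range(2): f=grab("top"); near((454,143),f)
print(r.get_obs()["tcp_pos"])
w=grab("wrist"); save(w,"w2")
E
```

```text
time: 9.45
tcp_pos: [633.9, 19.4, 139.0]
orientation: [-179.9, -0.0, 90.1]
wrist_force: [-0.6, 0.5, 0.4]
opening: 50.2
9.5 (array([454., 143.,  45.]), array([97., 95., 14.])) [453. 143.  82.] [464. 105.  74.] 7 -75.0
9.55 (array([454., 143.,  45.]), array([97., 95., 14.])) [453. 143.  81.] [471. 107.  73.] 6 -65.0
[634.31759519  19.32866272 139.58206365]
```

View pics/w2.png

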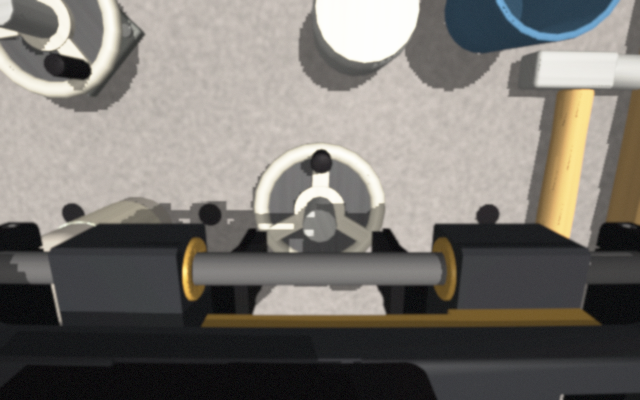

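The wrist view shows U1's spindle at (320,225), midway between the fingers, with the knob at (320,160), off the jaw axis. U3 is still turning counter-clockwise, past a full turn, so it is free and U1 is the binding one. Lower and grip.

```bash
python3 -m inch '[[[0,0,0],[-0.2,0,3.7],60],[[0,0,0],[0,0,3.6],60],[[0,0,0],[0,0,0],60],[[0,0,0],[0,0,0],60],[[0,0,0],[0,0,0],0],[[0,0,0],[0,0,0],0],[[0,0,0],[0,0,0],0],[[0,0,0],[0,0,0],0]]' 60; python3 -m inch '[[[0,0,0],[0,0,-0.5],0],[[0,0,0],[0,0,-2],0],[[0,0,0],[0,0,-3.5],0],[[0,0,0],[0,0,-4],0],[[0,0,0],[-0.7,0,-4],0],[[0,0,0],[-1.5,0,-3],0],[[0,0,0],[-2.5,-1,0],0],[[0,0,0],[-2.5,-1,0],0]]'
```

```text
time: 10.4
tcp_pos: [635.7, 15.9, 67.2]
orientation: [179.9, 0.0, 90.0]
wrist_force: [-0.2, 0.2, 0.5]
opening: 28.4
time: 11.2
tcp_pos: [614.6, -56.1, 236.2]
orientation: [-179.9, -0.0, 90.1]
wrist_force: [-1.4, -2.2, -8.1]
opening: 20.7
```

Gripped: opening 20.7 mm and about 8 N of load.

```bash
python3 -m inch '[[[0,0,0],[-3,-1.2,0],0],[[0,0,0],[-4.5,-1.7,0],0],[[0,0,0],[-4.5,-1.7,0],0],[[0,0,0],[-4.5,-1.7,0],0],[[0,0,0],[-4,-1.5,0],0],[[0,0,0],[-3,-1.2,0],0],[[0,0,0],[-1.8,-0.5,0],0],[[0,0,0],[0,0,0],0]]'; python3 -m inch '[[[0,0,0],[0,0,3],0],[[0,0,0],[0,0,4],0],[[0,0,0],[0,0,3],0],[[0,0,0],[0,0,1],0],[[0,0,0],[0,0,0],0],[[0,0,0],[0,0,0],0],[[0,0,0],[0,0,0],0],[[0,0,0],[0,0,0],0]]'
```

```text
time: 12.0
tcp_pos: [517.8, -312.9, 234.8]
orientation: [-179.8, 0.0, 89.7]
wrist_force: [-0.1, -0.7, -7.8]
opening: 20.6
time: 12.8
tcp_pos: [521.5, -309.5, 128.5]
orientation: [179.9, 0.1, 90.0]
wrist_force: [-0.6, 0.4, -7.8]
opening: 20.3
```

```bash
python3 -m inch '[[[0,0,0],[-0.8,-0.6,1.5],0],[[0,0,0],[0,0,2],0],[[0,0,0],[0,0,1],0],[[0,0,0],[0,0,0.5],0],[[0,0,0],[0,0,0.4],0],[[0,0,0],[0,0,0.2],0],[[0,0,0],[0,0,0],0],[[0,0,0],[0,0,0],0]]'
```

```text
time: 13.6
tcp_pos: [512.7, -317.2, 76.0]
orientation: [-179.7, 0.1, 90.0]
wrist_force: [-16.8, 7.1, 26.1]
opening: 20.7
```

The 26 N says the unit is on the floor. The jaws closed a little late, so it hangs about 4 mm lower in the grip. Release and lift away, then look.

```bash
python3 -m inch '[[[0,0,0],[0,0,-0.2],0],[[0,0,0],[0,0,-0.1],40],[[0,0,0],[0,0,0],60],[[0,0,0],[0,0,0],60],[[0,0,0],[0,0,0],60],[[0,0,0],[0,0,-3],60],[[0,0,0],[0,0,-4],60],[[0,0,0],[2,-0.5,-3],60]]'; python3 -m inch '[[[0,0,0],[4,-1,0],60],[[0,0,0],[4,-1,0],60],[[0,0,0],[4,-1,0],60],[[0,0,0],[3,-1,0],60],[[0,0,0],[0,0,0],60],[[0,0,0],[0,0,0],60],[[0,0,0],[0,0,0],60],[[0,0,0],[0,0,0],60]]'; python3 - <<'E'
from h import *
f=grab("top"); near((513,-318),f);near((465,-137),f); near((454,143),f)
E
```

```text
time: 14.4
tcp_pos: [510.0, -300.0, 175.7]
orientation: [179.9, 0.1, 89.8]
wrist_force: [0.6, -0.5, 0.2]
opening: 51.9
time: 15.2
tcp_pos: [469.6, -148.3, 173.5]
orientation: [180.0, -0.0, 89.9]
wrist_force: [0.7, 0.4, 0.1]
opening: 52.2
15.25 (array([ 547., -320.,   48.]), array([26., 71.,  8.])) None
15.25 (array([ 465., -123.,   45.]), array([94., 65., 13.])) [ 466. -134.   82.] [460. -99.  73.] 6 97.0
15.25 (array([453., 143.,  45.]), array([97., 95., 13.])) [453. 143.  82.] [469. 174.  73.] 8 64.0
```

```bash
python3 -m inch '[[[0,0,0],[1.1,-0.45,0],60],[[0,0,0],[0,0,4],60],[[0,0,0],[0,0,4],60],[[0,0,0],[0,0,2.2],60],[[0,0,0],[0,0,0.5],60],[[0,0,0],[0,0,0],60],[[0,0,0],[0,0,0],60],[[0,0,0],[0,0,0],20]]'; python3 -m inch '[[[0,0,0],[0,0,0],0],[[0,0,0],[0,0,0],0],[[0,0,0],[0,0,0],0],[[0,0,0],[0,0,0],0],[[0,0,0],[0,0,0],0],[[0,0,0],[0,0,0],0],[[0,0,0],[0,0,-2],0],[[0,0,0],[0,0,-3],0]]' 60; python3 -m inch '[[[0,0,0],[0,0,-4],0],[[0,0,0],[0,0,-4],0],[[0,0,0],[0,0,-4],0],[[0,0,0],[0,0,-2],0],[[0,0,0],[0,0,0],0],[[0,0,0],[0,0,0],0],[[0,0,0],[0,0,0],0],[[0,0,0],[0,0,0],0]]'; python3 - <<'E'
from h import *
f=grab("top"); near((513,-318),f); near((454,143),f); save(f,"t3")
E
```

```text
time: 16.05
tcp_pos: [466.1, -136.4, 68.1]
orientation: [179.9, 0.1, 90.0]
wrist_force: [0.7, 0.3, 0.8]
opening: 49.3
time: 16.85
tcp_pos: [459.9, -134.9, 113.1]
orientation: [-179.4, -0.2, 90.0]
wrist_force: [0.8, -2.0, -8.1]
opening: 20.4
time: 17.65
tcp_pos: [463.5, -135.7, 254.2]
orientation: [-179.8, -0.1, 90.0]
wrist_force: [-0.3, 0.7, -8.1]
opening: 20.9
17.7 (array([ 551., -323.,   49.]), array([19., 60.,  6.])) None
17.7 (array([454., 143.,  44.]), array([97., 96., 12.])) [453. 143.  82.] [469. 175.  72.] 9 65.0
```

View pics/t3.png

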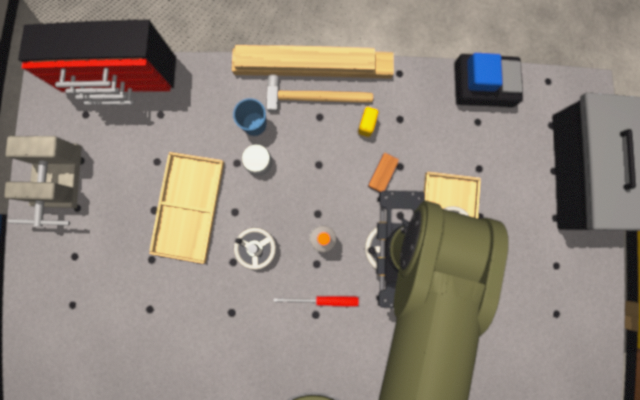

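U2 is held, with its underside about 186 mm up, clear of the bottle. Carry it to the far ready bay (608,308).

```bash
python3 -m inch '[[[0,0,0],[2.2,0.8,0],0],[[0,0,0],[3.8,1.2,0],0],[[0,0,0],[4.2,1.3,0],0],[[0,0,0],[4.2,1.3,0],0],[[0,0,0],[4.2,1.3,0],0],[[0,0,0],[4.2,1.4,0],0],[[0,0,0],[4.2,1.4,0],0],[[0,0,0],[4.2,1.4,0],0]]'; python3 -m inch '[[[0,0,0],[4.2,1.4,0],0],[[0,0,0],[4,1.3,0],0],[[0,0,0],[3,1,0],0],[[0,0,0],[2,0.6,0],0],[[0,0,0],[0,0,2],0],[[0,0,0],[0,0,3],0],[[0,0,0],[0,0,3],0],[[0,0,0],[0,0,2],0]]'; python3 -m inch '[[[0,0,0],[0,0,2],0],[[0,0,0],[0,0,1],0],[[0,0,0],[0,0,0],0],[[0,0,0],[0,0,0],0],[[0,0,0],[0,0,0],0],[[0,0,0],[0,0,0],0],[[0,0,0],[0,0,0],0],[[0,0,0],[0,0,0],0]]'; python3 - <<'E'
from h import *
f=grab("top"); near((515,-318),f)
w=grab("wrist"); save(w,"w3")
E
```

```text
time: 18.5
tcp_pos: [566.3, 176.8, 255.5]
orientation: [-179.9, 0.0, 89.9]
wrist_force: [0.0, -0.7, -7.3]
opening: 20.9
time: 19.3
tcp_pos: [608.1, 306.1, 152.0]
orientation: [-179.7, 0.2, 89.9]
wrist_force: [-0.4, -1.0, -8.2]
opening: 20.8
time: 20.1
tcp_pos: [609.1, 308.0, 127.0]
orientation: [180.0, -0.0, 90.0]
wrist_force: [-0.7, -0.1, -8.8]
opening: 20.8
20.15 (array([ 512., -316.,   47.]), array([96., 95., 10.])) [ 512. -315.   86.] [ 512. -275.   78.] 14 95.0
```

View pics/w3.png

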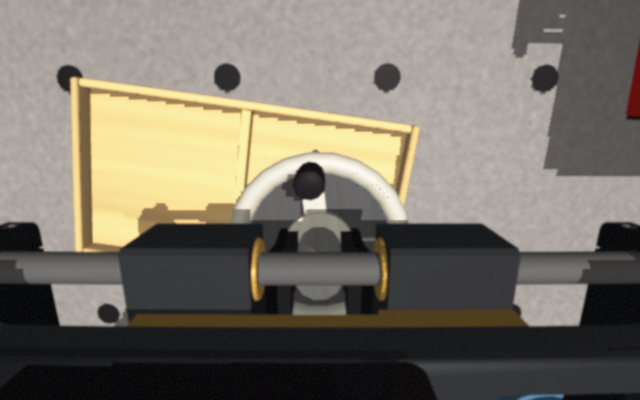

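U1 stands upright in the repair tray at (512,-316), rim at the right height. The wrist view shows U2 over the far bay, with the divider at (245,170), the end wall at (408,170) and the rim between them. Lower and release.

```bash
python3 -m inch '[[[0,0,0],[0,0,1.5],0],[[0,0,0],[0,0,2],0],[[0,0,0],[0,0,1],0],[[0,0,0],[0,0,0.4],0],[[0,0,0],[0,0,0.3],0],[[0,0,0],[0,0,0.1],0],[[0,0,0],[0,0,0],0],[[0,0,0],[0,0,0],0]]'
```

```text
time: 21.0
tcp_pos: [609.3, 308.2, 74.3]
orientation: [179.9, -0.0, 90.0]
wrist_force: [-0.3, 0.1, -8.2]
opening: 21.0
```

Not touching yet: still about 8 N of load. A few mm more.

```bash
python3 -m inch '[[[0,0,0],[0,0,0.1],0],[[0,0,0],[0,0,0.1],0],[[0,0,0],[0,0,0.1],0],[[0,0,0],[0,0,0],0],[[0,0,0],[0,0,0],0],[[0,0,0],[0,0,0],0],[[0,0,0],[0,0,0],0],[[0,0,0],[0,0,0],0]]'
```

```text
time: 21.8
tcp_pos: [609.6, 308.3, 73.0]
orientation: [179.9, -0.0, 90.0]
wrist_force: [-2.5, -2.5, 5.3]
opening: 20.5
```

```bash
python3 -m inch '[[[0,0,0],[0,0,0],40],[[0,0,0],[0,0,0],55],[[0,0,0],[0,0,0],55],[[0,0,0],[0,0,0],55],[[0,0,0],[0,0,-3],55],[[0,0,0],[0,0,-4],55],[[0,0,0],[0,0,-1],55],[[0,0,0],[-2.5,-2.5,0],55]]'; python3 -m inch '[[[0,0,0],[-3.5,-3.2,0],55],[[0,0,0],[-3.5,-3.2,0],55],[[0,0,0],[-3.5,-3.2,0],55],[[0,0,0],[-2.5,-2.5,0],55],[[0,0,0],[-1,-0.9,0],55],[[0,0,0],[0,0,0],55],[[0,0,0],[0,0,0],55],[[0,0,0],[0,0,0],55]]'; python3 - <<'E'
from h import *
f=grab("top"); near((608,308),f); near((454,143),f); near((512,-316),f)
E
```

```text
time: 22.6
tcp_pos: [586.0, 287.1, 153.3]
orientation: [179.7, -0.4, 90.1]
wrist_force: [0.2, 0.6, -0.3]
opening: 47.8
time: 23.4
tcp_pos: [454.6, 144.1, 150.8]
orientation: [180.0, -0.1, 90.1]
wrist_force: [-0.4, 0.8, 0.4]
opening: 48.0
23.45 (array([608., 306.,  46.]), array([95., 94., 11.])) [607. 305.  86.] [602. 339.  77.] 13 101.0
23.45 (array([455., 120.,  45.]), array([85., 45., 11.])) None
23.45 (array([ 512., -316.,   47.]), array([96., 95., 10.])) [ 512. -315.   86.] [ 512. -276.   78.] 16 90.0
```

```bash
python3 -m inch '[[[0,0,0],[-0.1,0,3],55],[[0,0,0],[0,0,3],55],[[0,0,0],[0,0,1.8],55],[[0,0,0],[0,0,0.5],55],[[0,0,0],[0,0,0],55],[[0,0,0],[0,0,0],55],[[0,0,0],[0,0,0],20],[[0,0,0],[0,0,0],0]]'; python3 -m inch '[[[0,0,0],[0,0,0],0],[[0,0,0],[0,0,0],0],[[0,0,0],[0,0,0],0],[[0,0,0],[0,0,0],0],[[0,0,0],[0,0,0],0],[[0,0,0],[0,0,-1.5],0],[[0,0,0],[0,0,-3],0],[[0,0,0],[0,0,-2.5],0]]' 60; python3 -m inch '[[[0,0,0],[0,0,0],0],[[0,0,0],[1.5,0.3,0],0],[[0,0,0],[3,0.6,0],0],[[0,0,0],[4,0.7,0],0],[[0,0,0],[4,0.7,0],0],[[0,0,0],[3.3,0.7,0],0],[[0,0,0],[2,0.4,0],0],[[0,0,0],[0.5,0,0],0]]'; python3 -m inch '[[[0,0,0],[0,0,0],0],[[0,0,0],[0,0,0],0],[[0,0,0],[0,0,0],0],[[0,0,0],[0,0,0],0],[[0,0,0],[0,0,0],0],[[0,0,0],[0,0,0],0],[[0,0,0],[0,0,0],0],[[0,0,0],[0,0,0],0]]'
```

```text
time: 24.25
tcp_pos: [454.7, 142.1, 68.4]
orientation: [179.9, 0.0, 90.0]
wrist_force: [-0.2, -0.7, -0.0]
opening: 38.5
time: 25.05
tcp_pos: [451.2, 141.7, 136.4]
orientation: [-179.7, 0.0, 90.0]
wrist_force: [1.2, 0.6, -8.8]
opening: 20.7
time: 25.85
tcp_pos: [485.4, 327.6, 134.2]
orientation: [-179.7, -0.1, 90.2]
wrist_force: [-0.3, -0.4, -8.0]
opening: 20.8
time: 26.65
tcp_pos: [488.0, 324.9, 137.6]
orientation: [180.0, 0.0, 90.0]
wrist_force: [-0.9, 0.5, -8.7]
opening: 20.9
```

```bash
python3 -m inch '[[[0,0,0],[0,0,1.5],0],[[0,0,0],[0,0,2.5],0],[[0,0,0],[0,0,1.5],0],[[0,0,0],[0,0,0.5],0],[[0,0,0],[0,0,0.3],0],[[0,0,0],[0,0,0.1],0],[[0,0,0],[0,0,0],0],[[0,0,0],[0,0,0],0]]'
```

```text
time: 27.45
tcp_pos: [488.5, 325.4, 74.1]
orientation: [179.9, -0.1, 90.0]
wrist_force: [-0.3, -0.3, -7.6]
opening: 20.7
```

```bash
python3 -m inch '[[[0,0,0],[0,0,0.1],0],[[0,0,0],[0,0,0.1],0],[[0,0,0],[0,0,0.1],0],[[0,0,0],[0,0,0],0],[[0,0,0],[0,0,0],0],[[0,0,0],[0,0,0],0],[[0,0,0],[0,0,0],0],[[0,0,0],[0,0,0],0]]'; python3 - <<'E'
from h import *
f=grab("top"); near((488,325),f)
E
```

```text
time: 28.25
tcp_pos: [488.6, 325.5, 73.8]
orientation: [179.9, 0.1, 90.0]
wrist_force: [-5.9, -4.9, 14.0]
opening: 21.0
28.3 (array([487., 299.,  47.]), array([81., 34., 10.])) [487. 321.  87.]
```

Contact, 14 N. Release and retreat.

```bash
python3 -m inch '[[[0,0,0],[0,0,0],40],[[0,0,0],[0,0,0],50],[[0,0,0],[0,0,0],50],[[0,0,0],[0,0,0],50],[[0,0,0],[0,0,-3],50],[[0,0,0],[0,0,-4],50],[[0,0,0],[0,0,-3],50],[[0,0,0],[-3,0,0],50]]'; python3 -m inch '[[[0,0,0],[-4,0,0],50],[[0,0,0],[-4.5,0,0],50],[[0,0,0],[-4.5,0,0],50],[[0,0,0],[-4.5,0,0],50],[[0,0,0],[-3,0,0],50],[[0,0,0],[-2,0,0],50],[[0,0,0],[0,0,0],50],[[0,0,0],[0,0,0],50]]'; python3 - <<'E'
from h import *
f=grab("top"); save(f,"t4")
for c,T,a in(((488,326),(548,317),-8.1),((608,307),(548,317),-8.1),((512,-316),(515,-318),-5.5)): near(c,f)
f0=dict(np.load("pics/top0.npz")); P0,P=points(f0),points(f)
for n,u,v in(("glue",322,239),("tin",256,158),("mug",250,116),("off",384,173),("tape",369,121)): print(n,P0[v,u].round(0),P[v,u].round(0))
E
```

```text
time: 29.1
tcp_pos: [488.5, 301.3, 175.6]
orientation: [179.6, -0.5, 90.4]
wrist_force: [0.4, -0.4, -0.4]
opening: 43.7
time: 29.9
tcp_pos: [488.1, 70.4, 170.7]
orientation: [180.0, -0.0, 90.0]
wrist_force: [-0.4, 0.8, -0.7]
opening: 43.5
29.95 (array([487., 326.,  47.]), array([95., 97., 10.])) [486. 326.  86.] [503. 356.  77.] 13 64.0
29.95 (array([607., 305.,  46.]), array([95., 94., 12.])) [607. 305.  86.] [602. 340.  73.] 14 100.0
29.95 (array([ 512., -316.,   47.]), array([96., 95.,  9.])) [ 512. -315.   87.] [ 512. -275.   78.] 19 90.0
glue [477. -10. 156.] [477. -10. 161.]
tin [660. 145.  58.] [660. 144.  63.]
mug [776. 171.   5.] [775. 171.   7.]
off [ 637. -157.   28.] [ 638. -157.   25.]
tape [ 755. -116.   58.] [ 754. -116.   60.]
```

View pics/t4.png

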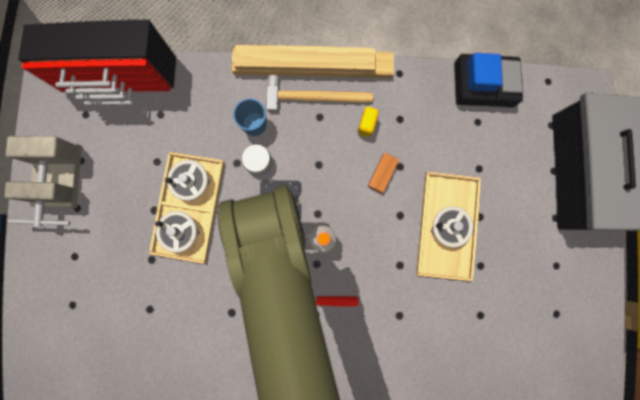

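The last top view shows two units in the ready bays at (188,180) and (177,232), one in the repair tray at (452,228), and every bystander unmoved. The gripper is well clear.

```bash
python3 -c "
from station import r
print(r.sign_off(), r.get_obs()['wrist_force'])"
```

```text
the job is handed in; nothing more can be done
the job is handed in; nothing more can be done
```

I spun all three wheels, sorted the units into the trays and handed the job in at about 30 s of the 72 s allowed. I named the units U1 to U3 myself and don't know which is a, b or c.

| Unit | Start position (mm) | Wheel | Turned | Now in |
|---|---|---|---|---|
| U1 | (633, 17) | Binding; stopped where the finger left it | about 2.3 rad counter-clockwise | Repair tray, (512, -316) |
| U2 | (465, -137) | Free-running | at least 3.9 rad clockwise, possibly a full turn more | Ready tray far bay, (607, 305) |
| U3 | (454, 143) | Free-running; still coasting 1 s after the push | over 7 rad counter-clockwise | Ready tray near bay, (487, 326) |

**Final look:** From the top camera, all three units stand upright on the tray floors and at rest. The bottle, tin, offcut, tape measure and cup are within about 1 mm sideways of where they began. The gripper was empty and clear of everything.

**What did not go to plan:**
- **U1 grip:** the jaws had not fully closed when I lifted U1, so it hung about 4 mm low. It was pressed onto the tray floor with about 26 N before I released it.
- **U2 turn count:** two readings 3.4 s apart showed the knob at the same angle, so I can't tell whether it went one more full turn. Either figure passes the 2.8 rad needed.

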